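# Make up two leatherwork kits in their shadow trays

## Robot

A 6-joint arm with a two-finger parallel gripper is mounted at the origin on the work surface. World frame = base frame: x ahead of the robot, y to its left, z up, the work surface at z = 0. Lengths are in m, angles in degrees, forces in N, time in s.
With the tool pointing down it reaches from about 0.25 to 0.725 m from the base axis. Payload 9.7 kg.
Tool frame: the origin (TCP) lies at the very end of the fingers, on their centre line; the grasp point (between the pads) lies 19 mm behind it; z points along the fingers, y is the direction in which the jaws open and shut (so a half turn about z gives the same grasp; the last joint's range is limited). The gripper opens to 85 mm and grips with 20 to 120 N. Pads are 22 mm wide; open, the fingers measure 114 mm over their backs; the gripper's body (76 mm by 85 mm) begins 54 mm behind the grasp point. The pads swing forward as they close: fully open they stand 13 mm farther back than shut.
Start: joints at [74.255, 4.979, 10.078, 95.1, 0, 90], TCP at [0.149, 0.529, 0.231] pointing down, gripper open.
Joint ranges: [-179.16, 179.16], [-48.56, 103.87], [-65.8, 70.77], [-126.05, 130.52], [-82.76, 87.17], [-180, 180]. Speed limits (degrees/s): [127.2, 127.2, 147.25, 180, 180, 180].

## Interface

Orientations are given as [roll, pitch, yaw] about the fixed x, y, z axes, in that order (R = Rz(yaw) Ry(pitch) Rx(roll)).
In Python, from workcell import bot gives the robot as it stands.
- The arm moves only by the shell command python3 -m pendant 'ROWS' [FORCE]. ROWS is JSON, a list that holds one entry, the list of rows, each a list of 7 numbers: the shift along the tool's x, y, z in cm, then the turn, a rotation vector about the tool's x, y, z in rad, then the opening in per cent of the stroke, from 0 (shut) to 100 (fully open). In form: [[[dx, dy, dz, ax, ay, az, gripper], ...]]. A call has 1 to 5 rows; each row shifts and turns the pose as measured when the row begins, along the tool's axes as they then stand; what a row does not reach is not made up. A row lasts 1/12 s, in which the tool goes at most 41.7 mm and 7.16 degrees, less where a joint would pass 70% of its speed; a pose out of reach is approached as far as the arm can. A call with a gripper value outside its range is refused whole. The fingers move at their own pace and stop on an object; FORCE is the grip in N (left out, the last holds). Time passes only in rows, so rows that do not move let the fingers close. It gives the time, the measured TCP pose, the force and the opening at its end, in the units of the state.
- bot.get_obs(): the state, without advancing time (a new reading comes with each control period).
- bot.camera(name): name is "scene" or "top" or "wrist"; returns the picture (400x640x3 uint8, red, green, blue); there is no depth.
- bot.get_calibration(name): a dict with "intrinsics" (3x3 intrinsics, pixels), "pose" (4x4, takes a point from camera to world coordinates); the wrist camera has in their place "T_tool_cam" (4x4, takes a point from camera to tool coordinates, whose origin is the TCP and whose axes are the flange's). Camera axes: x right, y down, z forward; pixel columns grow to the right and rows downward; lengths in m; the calibration is good to about 2 mm. A picture is of the moment at which its call begins: read the wrist's pose just before it. get_calibration takes no time and is no camera call.
- bot.job_done(): hands the job in, once; it reports no verdict.
Trained networks look in the newest picture that a camera, given by its name, has taken for a name from the list of things; names that differ only in an ending like _2 or _b are one class to them, and where a whole thing is asked for, a point or a joint stands for the part that bears it (a point fixed in the world has none). Each returns a list of dicts, best first, with "confidence" (0 to 1); they miss things now and then, are a little off and sometimes report something else, mostly with a low value. They report only what shows in the picture. A call takes as long as a camera call.
- bot.masks_of(camera, thing): "pixels" (400x640 bool, what is visible of it) and "extent" ([left, top, right, bottom] in pixels, round what is visible of it).
- bot.mark_of(camera, thing): "uv" ([column, row] in pixels: a listed point, or the origin of a listed thing).
The state is a dict: "time": time; "q": joint angles; "qd": joint speeds; "joint_efforts": joint torques, N m; "ee_pos": TCP position; "tcp_rot": TCP orientation; "wrist_force": force on the tool from outside, world axes, zero at the start; "torque": the same for the moment, N m; "opening": finger opening in m.
Only numpy, scipy, OpenCV 4.12 (cv2) and the standard library are available. Lean on these libraries where they do the work, as an engineer would, in place of code of your own. Each camera call takes 0.05 s, during which the arm holds its last target. There are 200 camera calls.

## Task

Make up the two kits for the next leather jobs: the brown wooden tray gets the blue thread spool, the green-lidded jar and the scraper, and the white tray gets the yellow thread spool and the black-lidded jar. Put every item fully down in the pocket cut for it, spools (small square pocket) and jars (large square pocket) upright and the scraper flat in its T-shaped cut-out; leave the white spool and the red-lidded jar where they stand, and do not knock over any jar or spool.

Things in the scene. Friction and masses are not known exactly. Their poses are not given: they have to be found in the camera images.
- blue_spool_center (a point): Upright blue thread spool, a plain cylinder 40 mm in diameter and 70 mm tall, blue on top too, with a small black hole.  Point: its centre, 35 mm above its underside; z is its axis.
- yellow_spool_center (a point): Upright yellow thread spool, a plain cylinder 40 mm in diameter and 70 mm tall, yellow on top too, with a small black hole.  Point: its centre, 35 mm above its underside; z is its axis.
- white_spool_center (a point): Upright white thread spool, a plain cylinder 40 mm in diameter and 70 mm tall, white on top too, with a small black hole. Not wanted: stays where it is. Point: its centre, 35 mm above its underside; z is its axis.
- green_jar_center (a point): Upright closed glass jar of brass fittings with a green lid: 56 mm in diameter (lid 54 mm), 70 mm tall with the lid, which is the top 14 mm.  Point: its centre, 35 mm above its underside; z is its axis.
- black_jar_center (a point): Upright closed glass jar of brass fittings with a black lid: 56 mm in diameter (lid 54 mm), 70 mm tall with the lid, which is the top 14 mm.  Point: its centre, 35 mm above its underside; z is its axis.
- red_jar_center (a point): Upright closed glass jar of brass fittings with a red lid: 56 mm in diameter (lid 54 mm), 70 mm tall with the lid, which is the top 14 mm. Not wanted: stays where it is. Point: its centre, 35 mm above its underside; z is its axis.
- scraper_center (a point): Leather scraper lying flat, 140 mm long, x axis from handle to blade, z up. Brown wooden handle with brass collar, x -70 to +25 mm, 24 mm wide, 28 mm high; steel blade x +20 to +70 mm, 50 mm wide, 5 mm thick, level with the underside. Point: mid-length, half-way up the handle (14 mm above its underside), near the centre of mass.
- wood_tray: Brown wooden tray, fixed, 174 (x) by 178 (y) by 14 mm; origin: centre of underside. Black-floored pockets 10 mm deep (floor at 4 mm). Jar: 72 mm square at x -37, y -34. Spool: 54 mm square at x -37, y +43. Scraper: T-shaped, centre x +43, y 0: handle slot 34 mm wide, y -75 to +14; blade part 60 mm wide, y +14 to +75 (blade to +y; 5 mm play); handle then stands 18 mm proud of the board.
- white_tray: White plastic tray, fixed, 100 mm (its x) by 178 mm (its y), 14 mm high, with two black-floored pockets cut 10 mm deep (floor 4 mm above the table). Origin: centre of its underside, z up. Jar pocket: 72 mm square centred at x 0, y -34 mm. Spool pocket: 54 mm square centred at x 0, y +43 mm.

How it is judged:
By the outcome, as a careful person would: the job done as asked, in the order asked, and still so for the second after the job is handed in, with the robot touching nothing.
It also fails if it takes over 128 s, if anything falls off the work surface, if the arm or the gripper's body presses on something with over 40 N, if the wrist force passes 120 N, or if a joint passes its speed limit or range.

## Working session

There is one attempt and no reset: what is moved stays moved. The work goes in short steps, Python scripts to look and compute and a shell command to move; the robot and the scene stay as the last step left them, time stands still between calls to the robot, and variables do not carry over. Pictures are saved under pics/ and viewed, about 12 in all and at most 16, crops included, and the job is handed in when it is done.

```bash
mkdir -p pics; ls; python3 - <<'E'
from workcell import bot
import cv2,numpy as np
np.set_printoptions(precision=4,suppress=True)
print(bot.get_obs())
for n in ("top","scene","wrist"):
    c=bot.get_calibration(n); print(n,c)
for n in ("top","scene"):
    cv2.imwrite(f"pics/{n}0.png",bot.camera(n)[:,:,::-1])
things="blue_spool_center yellow_spool_center white_spool_center green_jar_center black_jar_center red_jar_center scraper_center wood_tray white_tray".split()
for t in things:
    for n in ("top","scene"):
        print(t,n,[(np.round(d['uv'],1),round(d['confidence'],2)) for d in bot.mark_of(n,t)][:3])
E
```

```text
pics
{'time': 0.0, 'q': array([74.2557,  5.0094, 10.035 , 95.1019, -0.0012, 89.999 ]), 'qd': array([ 0.0038, -0.0589,  0.0414, -0.0133,  0.087 ,  0.0074]), 'joint_efforts': array([  0.0002, -52.039 ,  46.4803,   0.0162,   0.0001,  -0.    ]), 'ee_pos': array([0.1492, 0.5291, 0.2306]), 'tcp_rot': array([-179.9236,    0.0012,  164.2567]), 'wrist_force': array([0.6099, 0.3911, 0.5484]), 'torque': array([-0.0002,  0.0019,  0.0377]), 'opening': 0.08537289466643518}
top {'intrinsics': array([[437.7934,   0.    , 315.0122],
       [  0.    , 437.7934, 204.5012],
       [  0.    ,   0.    ,   1.    ]]), 'pose': array([[-0.0031, -0.9988,  0.0489,  0.4302],
       [-0.9998,  0.0041,  0.0216, -0.0112],
       [-0.0218, -0.0488, -0.9986,  1.1705],
       [ 0.    ,  0.    ,  0.    ,  1.    ]])}
scene {'intrinsics': array([[517.274 ,   0.    , 326.9057],
       [  0.    , 517.274 , 204.7357],
       [  0.    ,   0.    ,   1.    ]]), 'pose': array([[ 0.224 ,  0.7625, -0.607 ,  1.3102],
       [ 0.9745, -0.1686,  0.1479, -0.212 ],
       [ 0.0104, -0.6246, -0.7808,  1.1086],
       [ 0.    ,  0.    ,
[... 702 characters left out ...]
jar_center top [(array([271.4, 151.2]), 0.72), (array([430.5, 255.8]), 0.68), (array([175.5, 196.7]), 0.38)]
green_jar_center scene [(array([220.8, 189.3]), 0.71)]
black_jar_center top [(array([342.4, 224. ]), 0.65)]
black_jar_center scene [(array([305.8, 199.6]), 0.69), (array([347.7, 191.4]), 0.35)]
red_jar_center top [(array([251.9, 234.3]), 0.82)]
red_jar_center scene [(array([390.4, 177. ]), 0.61)]
scraper_center top [(array([176.6, 195.6]), 0.88)]
scraper_center scene [(array([463.6, 193.5]), 0.78)]
wood_tray top [(array([362.1, 154. ]), 0.62)]
wood_tray scene [(array([299.3, 257.5]), 0.74)]
white_tray top [(array([178.1, 197.9]), 0.72)]
white_tray scene [(array([394.3, 249.4]), 0.62)]
```

View pics/top0.png

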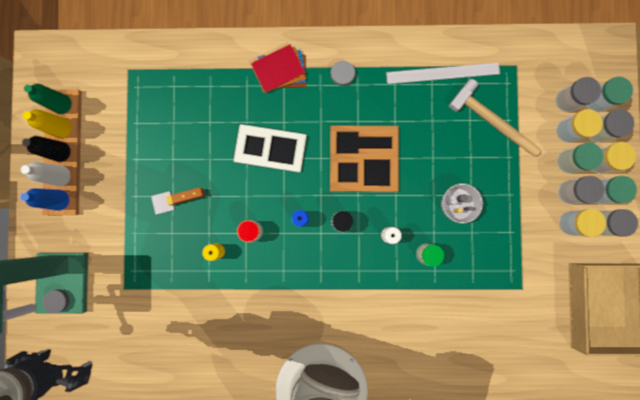

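View pics/scene0.png

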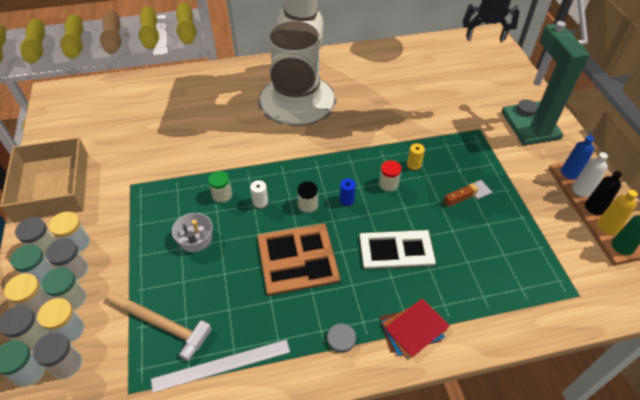

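```bash
cat > h.py <<'E'
from workcell import bot
import cv2,numpy as np
from scipy.spatial.transform import Rotation as R
np.set_printoptions(precision=4,suppress=True)
def campose(n):
    c=bot.get_calibration(n)
    if n!="wrist": return c["intrinsics"],c["pose"]
    o=bot.get_obs(); T=np.eye(4); T[:3,:3]=R.from_euler("xyz",o["tcp_rot"],degrees=True).as_matrix(); T[:3,3]=o["ee_pos"]
    return c["intrinsics"],T@c["T_tool_cam"]
def ray(K,P,uv,z):
    uv=np.atleast_2d(uv).astype(float)
    d=(np.c_[uv,np.ones(len(uv))]@np.linalg.inv(K).T)@P[:3,:3].T
    return P[:3,3]+d*((z-P[2,3])/d[:,2])[:,None]
def proj(K,P,X):
    X=np.atleast_2d(X); c=(X-P[:3,3])@P[:3,:3]; p=c@K.T; return p[:,:2]/p[:,2:]
def rows(x,y,z,yaw=90):
    "shift in cm in tool axes, and turn about tool z"
    o=bot.get_obs(); r=R.from_euler("xyz",o["tcp_rot"],degrees=True)
    d=(r.inv().apply(np.array([x,y,z])-o["ee_pos"]))*100
    rv=(r.inv()*R.from_euler("xyz",[180,0,yaw],degrees=True)).as_rotvec()
    print("shift cm",d.round(2),"turn",rv.round(3),"t",o["time"],"F",o["wrist_force"].round(1),"open",round(o["opening"],4))
E
python3 - <<'E'
from h import *
img=bot.camera("top"); K,P=campose("top")
hsv=cv2.cvtColor(img,cv2.COLOR_RGB2HSV).astype(int)
g=hsv
def blob(name,c,m,z,r=16):
    M=np.zeros(img.shape[:2],np.uint8);M[c[1]-r:c[1]+r,c[0]-r:c[0]+r]=m[c[1]-r:c[1]+r,c[0]-r:c[0]+r]
    n,l,s,ce=cv2.connectedComponentsWithStats(M); 
    i=1+np.argmax(s[1:,4]); print(name,ce[i].round(1),s[i],ray(K,P,ce[i],z)[0])
    return l==i
H,S,V=hsv[...,0],hsv[...,1],hsv[...,2]
blob("yellow",(211,252),(abs(H-27)<8)&(S>130)&(V>140),.07)
blob("blue",(300,218),(abs(H-115)<12)&(S>120),.07)
blob("white",(391,235),(S<60)&(V>150),.07)
blob("red",(248,231),((H<8)|(H>172))&(S>150),.07)
blob("green",(433,255),(abs(H-65)<10)&(S>150)&(V>110),.07)
blob("black",(343,221),(V<60),.07)
def rect(name,m):
    cn=max(cv2.findContours(m.astype(np.uint8),0,2)[0],key=cv2.contourArea)
    W=ray(K,P,cn[:,0,:],.014)[:,:2].astype(np.float32); print(name,cv2.minAreaRect(W*1000))
for n in("wood_tray","white_tray","scraper_center"):
    d=bot.masks_of("top",n)
    for e in d[:3]: print(n,e["confidence"],e["extent"]); 
    for e in d[:2]: rect(n,e["pixels"])
E
```

```text
yellow [212.6 251.7] [202 244  22  17 280] [0.3662 0.2707 0.07  ]
blue [299.8 217.8] [292 210  17  17 218] [0.4507 0.0509 0.07  ]
white [390.9 234.9] [381 227  20  17 268] [ 0.4072 -0.1769  0.07  ]
red [247.7 230.8] [237 221  22  21 362] [0.4185 0.1823 0.07  ]
green [432.8 255.1] [422 244  22  23 372] [ 0.3568 -0.2803  0.07  ]
black [342.8 220.8] [333 211  20  20 310] [ 0.4428 -0.057   0.07  ]
wood_tray 0.61 [328.7, 122.3, 400.7, 192.1]
wood_tray ((610.3244018554688, -116.35198974609375), (179.91200256347656, 176.48593139648438), 89.7254867553711)
white_tray 0.93 [232.9, 124.8, 303.4, 172.5]
white_tray ((638.1115112304688, 133.4580535888672), (178.61660766601562, 102.97911834716797), 81.0272216796875)
scraper_center 0.87 [152.9, 189.2, 208.0, 213.2]
scraper_center ((507.43878173828125, 376.93499755859375), (49.750816345214844, 140.838134765625), 16.83977699279785)
```

```bash
python3 -m pendant '[[[0,0,0,0,0,0.12,100],[0,0,0,0,0,0.12,100],[0,0,0,0,0,0.12,100],[0,0,0,0,0,0.12,100],[0,0,0,0,0,0.12,100]]]' 40
```

```text
time: 1.62
ee_pos: [0.1492, 0.5294, 0.2313]
tcp_rot: [180.0, -0.0, 128.8]
wrist_force: [-0.1, -0.0, 0.6]
opening: 0.0855
```

```bash
python3 -m pendant '[[[0,0,0,0,0,0.12,100],[0,0,0,0,0,0.12,100],[0,0,0,0,0,0.12,100],[0,0,0,0,0,0.12,100],[0,0,0,0,0,0.12,100]]]'
python3 -m pendant '[[[0,0,0,0,0,0.09,100],[-3.4,2.2,0,0,0,0,100],[-3.4,2.2,0,0,0,0,100],[-3.4,2.2,0,0,0,0,100],[-3.4,2.2,0,0,0,0,100]]]'
python3 -m pendant '[[[-3.4,2.2,0,0,0,0,100],[-3.4,2.2,0,0,0,0,100],[-3.4,2.2,0,0,0,0,100],[-3.4,2.2,0,0,0,0,100],[-3.4,2.2,0,0,0,0,100]]]'
python3 -c "
from h import *
rows(.4507,.0509,.2)"
```

```text
time: 2.03
ee_pos: [0.1492, 0.5294, 0.2313]
tcp_rot: [-180.0, -0.0, 93.0]
wrist_force: [0.6, -0.9, 0.3]
opening: 0.085
time: 2.45
ee_pos: [0.2293, 0.3898, 0.2276]
tcp_rot: [-179.9, 0.2, 87.4]
wrist_force: [1.2, -0.7, 1.1]
opening: 0.0856
time: 2.87
ee_pos: [0.3326, 0.2083, 0.2283]
tcp_rot: [180.0, 0.1, 87.7]
wrist_force: [0.9, 1.4, 0.3]
opening: 0.0851
shift cm [-15.24  12.44   2.85] turn [ 0.     0.001 -0.041] t 2.8667 F [0.9 1.4 0.3] open 0.0851
```

```bash
python3 -m pendant '[[[-3.2,2.6,0.5,0,0,-0.04,100],[-3.2,2.6,0.5,0,0,0,100],[-3.2,2.6,0.5,0,0,0,100],[-3.2,2.6,0.5,0,0,0,100],[-2,1.6,0.5,0,0,0,100]]]'
python3 - <<'E'
from h import *
K,P=campose("wrist"); im=bot.camera("wrist"); cv2.imwrite("pics/w1.png",im[:,:,::-1])
for t in ("blue_spool_center","wood_tray","white_tray"):
    for d in bot.mark_of("wrist",t)[:2]: print(t,d["confidence"],np.round(d["uv"],1),ray(K,P,d["uv"],.035 if "spool" in t else 0)[0])
rows(.4507,.0509,.02)
print(proj(K,P,[[.4507,.0509,.07],[.4507,.0509,.0]]))
E
```

```text
time: 3.28
ee_pos: [0.4516, 0.0536, 0.2065]
tcp_rot: [179.5, -0.1, 90.0]
wrist_force: [0.5, 0.5, -0.4]
opening: 0.0854
blue_spool_center 0.62 [313.3 177.8] [0.4503 0.0548 0.035 ]
white_tray 0.92 [481.7 101.6] [0.6396 0.1347 0.    ]
shift cm [-0.54 -0.04 18.64] turn [ 0.006 -0.001 -0.001] t 3.4833 F [-0.3  0.6  0.3] open 0.0853
[[313.7517 189.442 ]
 [313.651  174.7669]]
```

View pics/w1.png

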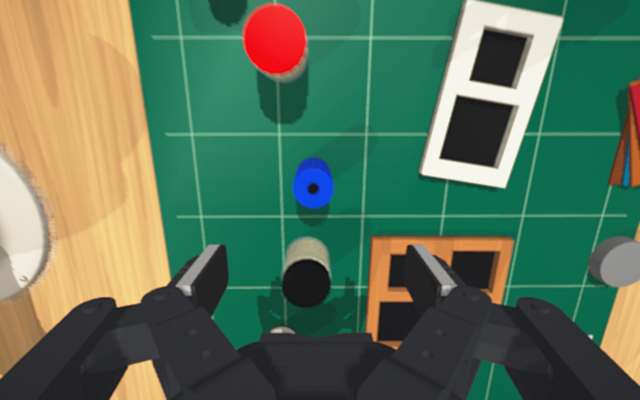

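```bash
python3 -m pendant '[[[-0.1,-0.1,4,0,0,0,100],[-0.1,0,4,0,0,0,100],[0,0,4,0,0,0,100],[0,0,4,0,0,0,100],[0,0,2.4,0,0,0,100]]]'
python3 -m pendant '[[[0,0,0,0,0,0,0],[0,0,0,0,0,0,0],[0,0,0,0,0,0,0],[0,0,0,0,0,0,0],[0,0,0,0,0,0,0]]]' 40
python3 -m pendant '[[[0,0,0,0,0,0,0],[0,0,0,0,0,0,0],[0,0,0,0,0,0,0],[0,0,0,0,0,0,0]]]' 40
```

```text
time: 3.9
ee_pos: [0.4536, 0.0598, 0.0252]
tcp_rot: [178.7, -0.3, 90.3]
wrist_force: [-1.4, 0.0, -0.4]
opening: 0.0857
time: 4.32
ee_pos: [0.451, 0.0635, 0.0261]
tcp_rot: [178.8, -0.3, 90.7]
wrist_force: [-0.3, -0.2, -0.3]
opening: 0.0395
time: 4.65
ee_pos: [0.4537, 0.064, 0.0305]
tcp_rot: [178.4, -0.3, 90.7]
wrist_force: [0.6, 0.7, -0.6]
opening: 0.039
```

```bash
python3 -m pendant '[[[0,0,0,0,0,0,100],[0,0,0,0,0,0,100],[0,0,0,0,0,0,100],[0,0,0,0,0,0,100]]]'
python3 - <<'E'
from h import *
K,P=campose("wrist"); im=bot.camera("wrist"); cv2.imwrite("pics/w2.png",im[:,:,::-1])
print(proj(K,P,[[.4507,.0512,.07]]))
rows(.4507,.0512,.022)
E
```

```text
time: 4.98
ee_pos: [0.454, 0.0638, 0.0309]
tcp_rot: [178.4, -0.3, 90.7]
wrist_force: [-0.1, -0.7, 0.6]
opening: 0.0842
[[310.08 319.43]]
shift cm [-1.26 -0.37  0.88] turn [ 0.028 -0.006  0.011] t 5.0333 F [ 0.5  0.5 -0.3] open 0.0853
```

View pics/w2.png

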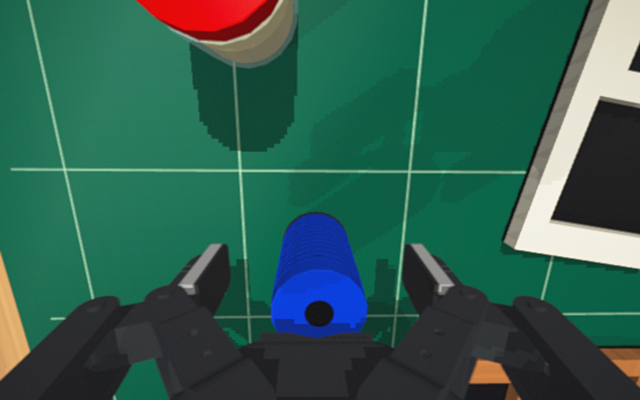

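```bash
python3 -m pendant '[[[-0.5,-0.05,0.4,0.028,-0.006,0.01,100],[-0.5,0,0.4,0,0,0,100],[0,0,0,0,0,0,100]]]'
python3 - <<'E'
from h import *
K,P=campose("wrist"); im=bot.camera("wrist");hsv=cv2.cvtColor(im,cv2.COLOR_RGB2HSV).astype(int)
rows(.4530,.0532,.02)
m=(im.max(2)<40).astype(np.uint8); m[:240]=0; m[:, :290]=0; m[:,345:]=0
n,l,s,c=cv2.connectedComponentsWithStats(m)
for i in range(1,n):
    if s[i,4]>80: print(s[i],c[i],ray(K,P,c[i],.07)[0])
E
```

```text
time: 5.28
ee_pos: [0.4537, 0.0535, 0.0226]
tcp_rot: [180.0, 0.0, 90.1]
wrist_force: [-1.0, 0.2, -0.2]
opening: 0.0856
shift cm [-0.06 -0.08  0.29] turn [ 0.001 -0.     0.002] t 5.3333 F [ 0.3 -0.4  0.2] open 0.0853
[304 292  29  26 602] [317.8455 304.6096] [0.4544 0.0542 0.07  ]
```

```bash
python3 -m pendant '[[[0,0,0,0,0,0,0],[0,0,0,0,0,0,0],[0,0,0,0,0,0,0],[0,0,0,0,0,0,0],[0,0,0,0,0,0,0]]]' 40
python3 -m pendant '[[[0,0,0,0,0,0,0],[0,0,-2,0,0,0,0],[0,0,-4,0,0,0,0],[0,0,-4,0,0,0,0],[0,0,-4,0,0,0,0]]]' 40
python3 - <<'E'
from h import *
K,P=campose("wrist"); im=bot.camera("wrist"); cv2.imwrite("pics/w3.png",im[:,:,::-1])
rows(.573,-.073,.13)
E
```

```text
time: 5.75
ee_pos: [0.4538, 0.0539, 0.0234]
tcp_rot: [179.9, -0.0, 90.1]
wrist_force: [-0.1, 0.1, -0.5]
opening: 0.0393
time: 6.17
ee_pos: [0.4479, 0.0535, 0.1585]
tcp_rot: [-179.2, 0.1, 90.1]
wrist_force: [1.6, 0.4, -0.7]
opening: 0.0393
shift cm [-12.71  12.23   3.64] turn [-0.004 -0.     0.003] t 6.2167 F [-2.8  0.2  6.9] open 0.0394
```

View pics/w3.png

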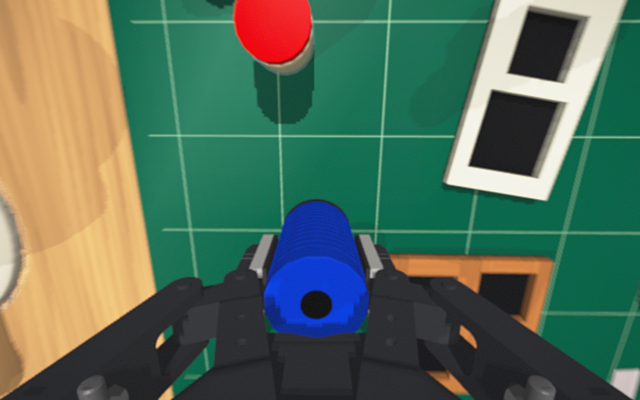

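```bash
python3 -m pendant '[[[-3,3,0,0,0,0,0],[-3,3,0,0,0,0,0],[-3,3,0,0,0,0,0],[-2,2,0,0,0,0,0],[0,0,0,0,0,0,0]]]' 40
python3 - <<'E'
from h import *
K,P=campose("top"); im=cv2.imread("pics/top0.png")
m=(im.max(2)<70).astype(np.uint8)
m[:110]=0;m[200:]=0;m[:,:225]=0;m[:,410:]=0
n,l,s,c=cv2.connectedComponentsWithStats(m)
for i in range(1,n):
    if s[i,4]>60:
        cn=cv2.findContours((l==i).astype(np.uint8),0,2)[0][0][:,0,:]
        r=cv2.minAreaRect((ray(K,P,cn,.009)[:,:2]*1000).astype(np.float32))
        print(s[i],ray(K,P,c[i],.009)[0],r)
rows(.573,-.073,.13)
E
```

```text
time: 6.63
ee_pos: [0.5644, -0.0556, 0.173]
tcp_rot: [179.5, -0.0, 90.5]
wrist_force: [0.3, -0.2, -0.3]
opening: 0.0392
[337 133  54  20 747] [ 0.6523 -0.104   0.009 ] ((652.3334350585938, -115.94916534423828), (141.2165069580078, 51.18803024291992), 89.61333465576172)
[245 136  19  20 291] [0.647  0.1778 0.009 ] ((646.6761474609375, 178.0006561279297), (44.78914260864258, 46.97370529174805), 80.73308563232422)
[269 137  27  27 571] [0.6342 0.102  0.009 ] ((634.280517578125, 101.99266052246094), (63.20799255371094, 64.7881851196289), 80.6827621459961)
[365 160  24  25 600] [ 0.573  -0.1498  0.009 ] ((572.9894409179688, -149.86099243164062), (61.050846099853516, 64.2847900390625), 89.50617980957031)
[339 163  18  18 312] [ 0.5739 -0.0728  0.009 ] ((574.7664794921875, -72.87162780761719), (45.235137939453125, 45.49934005737305), 89.67182159423828)
shift cm [-1.75  0.8   4.3 ] turn [ 0.009 -0.001  0.009] t 6.6333 F [ 0.3 -0.2 -0.3] open 0.0392
```

```bash
python3 -m pendant '[[[-0.9,0.45,2,0.009,0,0.009,0],[-0.9,0.45,2,0,0,0,0],[0,0,2,0,0,0,0],[0,0,1,0,0,0,0],[0,0,0,0,0,0,0]]]'
python3 -c "
from h import *
rows(.5735,-.073,.031)"
```

```text
time: 7.05
ee_pos: [0.5752, -0.0757, 0.0999]
tcp_rot: [-180.0, -0.1, 89.8]
wrist_force: [-1.5, 0.9, 0.6]
opening: 0.0392
shift cm [ 0.26 -0.17  6.89] turn [-0.    -0.001 -0.003] t 7.05 F [-1.5  0.9  0.6] open 0.0392
```

```bash
python3 -m pendant '[[[0.2,-0.1,2,0,0,0,0],[0.1,-0.1,2,0,0,0,0],[0,0,1.5,0,0,0,0],[0,0,0.7,0,0,0,0],[0,0,0,0,0,0,0]]]'
python3 -c "
from h import *
rows(.5735,-.073,.030)"
```

```text
time: 7.47
ee_pos: [0.5737, -0.0705, 0.0402]
tcp_rot: [179.8, -0.0, 89.9]
wrist_force: [-0.5, -0.4, -0.9]
opening: 0.039
shift cm [-0.25 -0.02  1.02] turn [ 0.004 -0.001 -0.001] t 7.4667 F [-0.5 -0.4 -0.9] open 0.039
```

```bash
python3 -m pendant '[[[-0.2,0,0.5,0.004,0,0,0],[0,0,0.5,0,0,0,0],[0,0,0.1,0,0,0,0],[0,0,0,0,0,0,0]]]'
python3 -m pendant '[[[0,0,0,0,0,0,100],[0,0,0,0,0,0,100],[0,0,0,0,0,0,100],[0,0,0,0,0,0,100]]]'
python3 -m pendant '[[[0,0,-3,0,0,0,100],[0,0,-4,0,0,0,100],[0,0,-4,0,0,0,100],[0,0,-4,0,0,0,100],[0,0,0,0,0,0,100]]]'
python3 - <<'E'
from h import *
im=bot.camera("wrist"); cv2.imwrite("pics/w4.png",im[:,:,::-1])
rows(.3568,-.2803,.2)
E
```

```text
time: 7.8
ee_pos: [0.5754, -0.0723, 0.0324]
tcp_rot: [179.8, -0.0, 90.0]
wrist_force: [0.2, 0.3, -0.7]
opening: 0.0389
time: 8.13
ee_pos: [0.5765, -0.0726, 0.0343]
tcp_rot: [179.6, 0.0, 90.0]
wrist_force: [-0.6, 0.1, 0.6]
opening: 0.0847
time: 8.55
ee_pos: [0.573, -0.0723, 0.1879]
tcp_rot: [180.0, -0.0, 90.0]
wrist_force: [1.4, -1.0, 1.8]
opening: 0.0853
shift cm [-20.82 -21.56  -1.5 ] turn [-0.003 -0.001 -0.001] t 8.6 F [ 0.2 -0.7 -0.3] open 0.0856
```

View pics/w4.png

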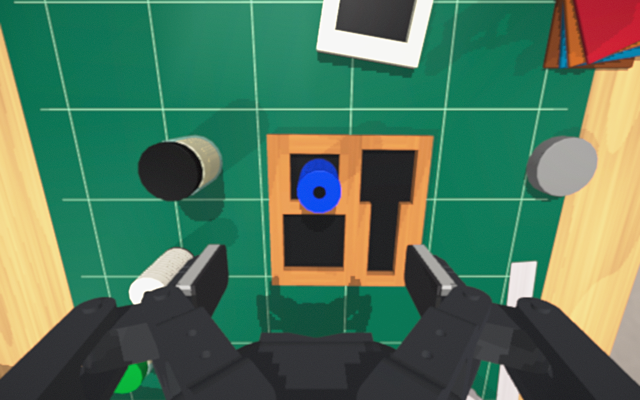

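```bash
python3 -m pendant '[[[-2.7,-2.8,0,0,0,0,100],[-2.7,-2.8,0,0,0,0,100],[-2.7,-2.8,0,0,0,0,100],[-2.7,-2.8,0,0,0,0,100],[-2.7,-2.8,0,0,0,0,100]]]'
python3 -m pendant '[[[-2.5,-2.5,0,0,0,0,100],[-2,-2,0,0,0,0,100],[-1,-1,0,0,0,0,100],[0,0,0,0,0,0,100]]]'
cat >> h.py <<'E'
def look(x,y,z,yaw=90,lo=None,hi=None,name=None,ztop=.07,r=.045):
    "centroid of the largest HSV blob near the expected top (x,y,ztop), then the shift to bring the TCP there at z"
    K,P=campose("wrist"); im=bot.camera("wrist")
    if name: cv2.imwrite(name,im[:,:,::-1])
    m=cv2.inRange(cv2.cvtColor(im,cv2.COLOR_RGB2HSV),np.array(lo),np.array(hi))
    u=proj(K,P,[[x,y,ztop],[x+r,y,ztop]]); rad=int(np.linalg.norm(u[1]-u[0]))
    mm=np.zeros_like(m); cv2.circle(mm,tuple(int(v) for v in u[0]),rad,255,-1)
    n,l,s,c=cv2.connectedComponentsWithStats(m&mm)
    if n>1:
        i=1+np.argmax(s[1:,4]); cn=max(cv2.findContours((l==i).astype(np.uint8),0,2)[0],key=cv2.contourArea)
        w=ray(K,P,cn[:,0,:],ztop)[:,:2]; (cx,cy),rr=cv2.minEnclosingCircle((w*1000).astype(np.float32))
        print("blob px",c[i].round(1),s[i],"world centroid",ray(K,P,c[i],ztop)[0],"circle",round(cx/1000,4),round(cy/1000,4),"r mm",round(rr,1),"expected px",u[0].round(1))
        x,y=cx/1000,cy/1000
    rows(x,y,z,yaw)
E
python3 - <<'E'
from h import *
look(.3568,-.2803,.02,lo=(55,140,90),hi=(75,255,255))
E
```

```text
time: 9.02
ee_pos: [0.4318, -0.2068, 0.1802]
tcp_rot: [-179.7, -0.2, 90.5]
wrist_force: [0.6, -0.5, -0.0]
opening: 0.0856
time: 9.35
ee_pos: [0.3688, -0.2672, 0.1774]
tcp_rot: [-179.6, -0.2, 90.2]
wrist_force: [0.0, 0.4, -0.5]
opening: 0.0856
blob px [300.8 206.9] [ 271  177   61   60 2835] world centroid [ 0.3547 -0.2782  0.07  ] circle 0.3545 -0.2787 r mm 27.7 expected px [303.1 209.2]
shift cm [-1.27 -1.38 15.74] turn [-0.008 -0.004  0.004] t 9.4 F [ 1.2  0.3 -0.4] open 0.0852
```

```bash
python3 -m pendant '[[[-0.7,-0.8,1.5,-0.008,-0.004,0,100],[-0.5,-0.5,2,0,0,0,100],[0,0,2,0,0,0,100],[0,0,1,0,0,0,100],[0,0,0,0,0,0,100]]]'
python3 - <<'E'
from h import *
rows(.3545,-.2787,.022)
E
```

```text
time: 9.82
ee_pos: [0.3587, -0.2767, 0.1087]
tcp_rot: [179.9, -0.0, 90.3]
wrist_force: [0.9, -0.0, 0.4]
opening: 0.0854
shift cm [-0.21 -0.44  8.67] turn [ 0.002 -0.001  0.006] t 9.8167 F [ 0.9 -0.   0.4] open 0.0854
```

```bash
python3 -m pendant '[[[-0.2,-0.4,2,0.002,0,0.006,100],[0,0,2.5,0,0,0,100],[0,0,2.2,0,0,0,100],[0,0,1,0,0,0,100],[0,0,0,0,0,0,100]]]'
python3 - <<'E'
from h import *
rows(.3545,-.2787,.022)
E
```

```text
time: 10.23
ee_pos: [0.3588, -0.2768, 0.0318]
tcp_rot: [179.9, 0.0, 90.3]
wrist_force: [0.0, -0.8, -0.7]
opening: 0.0858
shift cm [-0.18 -0.43  0.98] turn [0.002 0.    0.005] t 10.2333 F [ 0.  -0.8 -0.7] open 0.0858
```

```bash
python3 -m pendant '[[[-0.15,-0.4,0.6,0.002,0,0.005,100],[-0.05,-0.1,0.3,0,0,0,100],[0,0,0,0,0,0,0],[0,0,0,0,0,0,0],[0,0,0,0,0,0,0]]]' 40
python3 -m pendant '[[[0,0,0,0,0,0,0],[0,0,0,0,0,0,0],[0,0,0,0,0,0,0]]]' 40
python3 -m pendant '[[[0,0,-1.5,0,0,0,0],[0,0,-3,0,0,0,0],[0,0,-4,0,0,0,0],[0,0,-4,0,0,0,0],[0,0,0,0,0,0,0]]]' 40
python3 - <<'E'
from h import *
look(.3545,-.2787,.02,lo=(55,140,90),hi=(75,255,255),ztop=.07+.125)
rows(.573,-.150,.17)
E
```

```text
time: 10.65
ee_pos: [0.3559, -0.2798, 0.0267]
tcp_rot: [179.8, 0.2, 90.0]
wrist_force: [0.5, -0.9, -0.6]
opening: 0.0548
time: 10.9
ee_pos: [0.3564, -0.2804, 0.028]
tcp_rot: [179.7, 0.3, 90.0]
wrist_force: [-0.7, 0.3, -1.4]
opening: 0.0548
time: 11.32
ee_pos: [0.3535, -0.2781, 0.1549]
tcp_rot: [-180.0, -0.0, 90.0]
wrist_force: [0.7, -0.7, -0.4]
opening: 0.0549
blob px [316.  283.9] [  247   224   139   114 12526] world centroid [ 0.3536 -0.2734  0.195 ] circle 0.3535 -0.2775 r mm 29.3 expected px [318.4 295.8]
shift cm [ 0.    0.09 13.18] turn [-0.003 -0.002  0.   ] t 11.3667 F [ 0.3 -0.4 -1.7] open 0.0552
shift cm [12.78 22.   -1.85] turn [-0.003 -0.002  0.   ] t 11.3667 F [ 0.3 -0.4 -1.7] open 0.0552
```

```bash
python3 -m pendant '[[[1.8,3.1,0,0,0,0,0],[1.8,3.1,0,0,0,0,0],[1.8,3.1,0,0,0,0,0],[1.8,3.1,0,0,0,0,0],[1.8,3.1,0,0,0,0,0]]]'
python3 -m pendant '[[[1.8,3.1,0,0,0,0,0],[1,1.8,0,0,0,0,0],[0,0,0,0,0,0,0]]]'
python3 - <<'E'
from h import *
rows(.573,-.150,.06)
E
```

```text
time: 11.78
ee_pos: [0.509, -0.1884, 0.1486]
tcp_rot: [-179.8, -0.0, 89.4]
wrist_force: [-0.1, -0.9, -0.7]
opening: 0.0545
time: 12.03
ee_pos: [0.5638, -0.1551, 0.1426]
tcp_rot: [-179.5, -0.1, 89.6]
wrist_force: [1.0, 0.3, -2.0]
opening: 0.0549
shift cm [0.5  0.99 8.25] turn [-0.008 -0.002 -0.007] t 12.0333 F [ 1.   0.3 -2. ] open 0.0549
```

```bash
python3 -m pendant '[[[0.3,0.5,2,-0.008,0,-0.005,0],[0.2,0.4,2,0,0,0,0],[0,0,2,0,0,0,0],[0,0,1,0,0,0,0],[0,0,0,0,0,0,0]]]'
python3 - <<'E'
from h import *
rows(.573,-.150,.031)
E
```

```text
time: 12.45
ee_pos: [0.571, -0.1484, 0.0638]
tcp_rot: [-179.6, -0.2, 90.1]
wrist_force: [0.8, -0.5, -0.7]
opening: 0.0545
shift cm [-0.17  0.22  3.27] turn [-0.007 -0.004  0.001] t 12.45 F [ 0.8 -0.5 -0.7] open 0.0545
```

```bash
python3 -m pendant '[[[-0.15,0.15,1.2,-0.007,-0.004,0,0],[0,0,1.2,0,0,0,0],[0,0,0.7,0,0,0,0],[0,0,0.2,0,0,0,0],[0,0,0,0,0,0,0]]]'
python3 - <<'E'
from h import *
rows(.573,-.150,.031)
E
```

```text
time: 12.87
ee_pos: [0.5711, -0.151, 0.0309]
tcp_rot: [180.0, -0.0, 90.0]
wrist_force: [-0.5, 0.1, -1.1]
opening: 0.0551
shift cm [ 0.1   0.19 -0.01] turn [ 0. -0. -0.] t 12.8667 F [-0.5  0.1 -1.1] open 0.0551
```

Release, rise, and go toward the scraper (0.507, 0.377), turning to yaw ≈106.

```bash
python3 -m pendant '[[[0,0,0,0,0,0,100],[0,0,0,0,0,0,100],[0,0,0,0,0,0,100],[0,0,0,0,0,0,100]]]'
python3 -m pendant '[[[0,0,-3,0,0,0,100],[0,0,-4,0,0,0,100],[0,0,-4,0,0,0,100],[0,0,-4,0,0,0,100],[0,0,0,0,0,0,100]]]'
python3 - <<'E'
from h import *
im=bot.camera("wrist"); cv2.imwrite("pics/w5.png",im[:,:,::-1])
rows(.507,.33,.22,106)
E
```

```text
time: 13.2
ee_pos: [0.5721, -0.1517, 0.0332]
tcp_rot: [179.8, 0.0, 90.0]
wrist_force: [-0.3, 0.0, -0.4]
opening: 0.0856
time: 13.62
ee_pos: [0.5694, -0.151, 0.1871]
tcp_rot: [-179.9, -0.0, 90.0]
wrist_force: [1.6, -1.4, 0.8]
opening: 0.0855
shift cm [48.09 -6.26 -3.52] turn [-0.005 -0.002 -0.28 ] t 13.6667 F [ 0.8  0.2 -0.2] open 0.0854
```

View pics/w5.png

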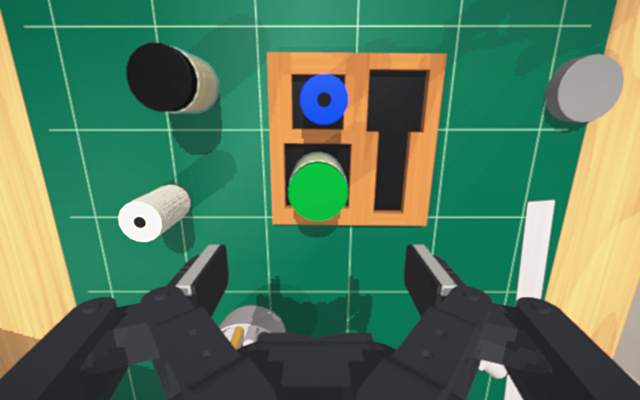

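```bash
python3 -m pendant '[[[4,-0.5,-0.3,0,0,-0.06,100],[4,-0.6,-0.3,0,0,-0.06,100],[4,-0.8,-0.3,0,0,-0.06,100],[4,-1,-0.3,0,0,-0.06,100],[4,-1.2,-0.3,0,0,-0.04,100]]]'
python3 -m pendant '[[[4,-1.2,-0.3,0,0,0,100],[4,-1.2,-0.3,0,0,0,100],[4,-1.2,-0.3,0,0,0,100],[4,-1.2,-0.3,0,0,0,100],[4,-1.2,-0.3,0,0,0,100]]]'
python3 -c "
from h import *
rows(.507,.35,.2,106)
c=bot.get_calibration('wrist');T=np.eye(4);T[:3,:3]=R.from_euler('xyz',[-179.9,0,90],degrees=True).as_matrix();T[:3,3]=[.5694,-.151,.1871]
P=T@c['T_tool_cam'];K=c['intrinsics']
w=ray(K,P,[[267,53],[445,55],[427,226],[273,225]],.014);print(w,w.mean(0))
w=ray(K,P,[[370,70],[424,70],[403,211],[376,211],[404,132]],.014);print(w,w[:4].mean(0))
"
```

```text
time: 14.08
ee_pos: [0.506, 0.0393, 0.1952]
tcp_rot: [-179.6, -0.1, 106.0]
wrist_force: [-0.1, -0.4, 0.5]
opening: 0.0856
time: 14.5
ee_pos: [0.3912, 0.2128, 0.2069]
tcp_rot: [-179.4, -0.1, 106.1]
wrist_force: [0.7, 0.4, 0.1]
opening: 0.0855
shift cm [ 9.96 14.94  0.56] turn [-0.01  -0.002  0.002] t 14.5 F [0.7 0.4 0.1] open 0.0855
[[ 0.5216 -0.0267  0.014 ]
 [ 0.6945 -0.0282  0.014 ]
 [ 0.6955 -0.206   0.014 ]
 [ 0.5207 -0.2052  0.014 ]] [ 0.6081 -0.1165  0.014 ]
[[ 0.6223 -0.0418  0.014 ]
 [ 0.6755 -0.0417  0.014 ]
 [ 0.6668 -0.1881  0.014 ]
 [ 0.6366 -0.1881  0.014 ]
 [ 0.6608 -0.1015  0.014 ]] [ 0.6503 -0.1149  0.014 ]
```

```bash
python3 -m pendant '[[[2.3,3.3,0,-0.01,0,0,100],[2.3,3.3,0,0,0,0,100],[2.3,3.3,0,0,0,0,100],[2,3,0,0,0,0,100],[1,1.5,0,0,0,0,100]]]'
python3 - <<'E'
from h import *
K,P=campose("wrist"); im=bot.camera("wrist"); cv2.imwrite("pics/w6.png",im[:,:,::-1])
for d in bot.mark_of("wrist","scraper_center")[:2]: print(d["confidence"],d["uv"],ray(K,P,d["uv"],.014))
for d in bot.masks_of("wrist","scraper_center")[:1]:
    cn=max(cv2.findContours(d["pixels"].astype(np.uint8),0,2)[0],key=cv2.contourArea)
    print(d["extent"],cv2.minAreaRect((ray(K,P,cn[:,0,:],.012)[:,:2]*1000).astype(np.float32)))
rows(.507,.377,.1,106)
E
```

```text
time: 14.92
ee_pos: [0.4963, 0.3586, 0.2068]
tcp_rot: [179.9, -0.2, 106.6]
wrist_force: [0.7, -0.2, -0.3]
opening: 0.0854
0.6 [330.1, 159.6] [[0.5072 0.3808 0.014 ]]
[307.3, 93.4, 354.5, 219.5] ((503.1357727050781, 379.15087890625), (49.001075744628906, 143.94937133789062), 14.120226860046387)
shift cm [ 1.6   1.72 10.66] turn [ 0.001 -0.003  0.01 ] t 15.0667 F [-0.7 -0.1 -0.4] open 0.0856
```

View pics/w6.png

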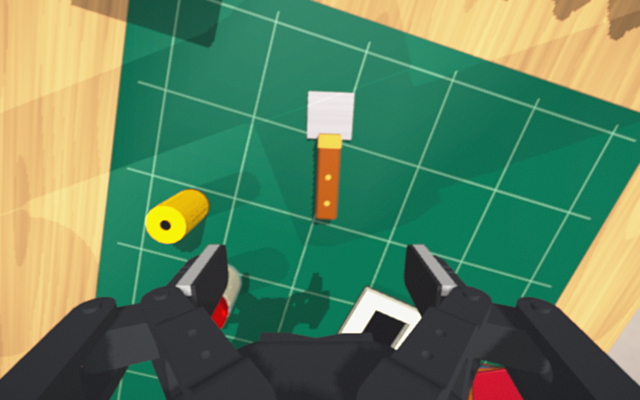

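```bash
python3 - <<'E'
from h import *
K,P=campose("wrist")
b=ray(K,P,[[309,92],[353,94]],.005).mean(0)[:2]; h=ray(K,P,[[316,217.5],[337,219]],.028).mean(0)[:2]
a=b-h; print(b,h,np.linalg.norm(a),np.degrees(np.arctan2(a[1],a[0])),(b+h)/2)
c=(b+h)/2; rows(c[0],c[1],.1,np.degrees(np.arctan2(a[1],a[0])))
E
```

```text
[0.4855 0.4474] [0.5207 0.3147] 0.13730165490053345 104.85581327351234 [0.5031 0.381 ]
shift cm [ 2.1   1.46 10.66] turn [ 0.    -0.003  0.03 ] t 15.0667 F [-0.7 -0.1 -0.4] open 0.0856
```

```bash
python3 -m pendant '[[[1,0.8,2,0,0,0.03,100],[1,0.7,3,0,0,0,100],[0,0,3,0,0,0,100],[0,0,1.5,0,0,0,60],[0,0,0,0,0,0,60]]]'
python3 - <<'E'
from h import *
rows(.504,.380,.014,105)
E
```

```text
time: 15.48
ee_pos: [0.5029, 0.3773, 0.1096]
tcp_rot: [179.9, -0.2, 104.7]
wrist_force: [0.3, -0.8, -0.2]
opening: 0.0638
shift cm [0.21 0.16 9.56] turn [ 0.002 -0.003 -0.006] t 15.4833 F [ 0.3 -0.8 -0.2] open 0.0638
```

```bash
python3 -m pendant '[[[0.1,0.1,2.5,0.002,-0.003,-0.006,60],[0.1,0,2.5,0,0,0,60],[0,0,2,0,0,0,60],[0,0,1,0,0,0,60],[0,0,0,0,0,0,60]]]'
python3 - <<'E'
from h import *
cv2.imwrite("pics/w7.png",bot.camera("wrist")[:,:,::-1])
rows(.504,.380,.014,105)
E
```

```text
time: 15.9
ee_pos: [0.5028, 0.3762, 0.0325]
tcp_rot: [179.8, -0.1, 104.9]
wrist_force: [-0.5, -0.3, 0.4]
opening: 0.0513
shift cm [0.32 0.17 1.97] turn [ 0.005 -0.001 -0.002] t 15.95 F [ 0.7  0.1 -0.3] open 0.0515
```

View pics/w7.png

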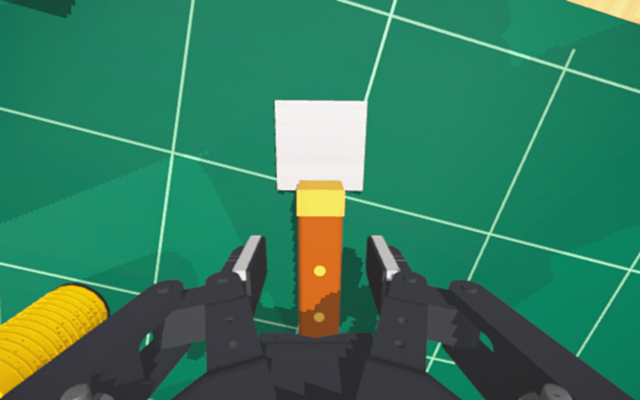

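```bash
python3 -m pendant '[[[0.2,0.1,1,0.005,0,0,60],[0.1,0,0.7,0,0,0,60],[0,0,0.1,0,0,0,60],[0,0,0,0,0,0,0],[0,0,0,0,0,0,0]]]' 60
python3 -m pendant '[[[0,0,0,0,0,0,0],[0,0,0,0,0,0,0],[0,0,0,0,0,0,0],[0,0,0,0,0,0,0]]]' 60
python3 - <<'E'
from h import *
K,P=campose("wrist"); im=bot.camera("wrist"); cv2.imwrite("pics/w8.png",im[:,:,::-1])
rows(.504,.380,.2,105)
m=((im.min(2)>150)*255).astype(np.uint8); m[:, :200]=0;m[:,450:]=0;m[260:]=0
n,l,s,c=cv2.connectedComponentsWithStats(m); i=1+np.argmax(s[1:,4])
cn=cv2.findContours((l==i).astype(np.uint8),0,2)[0][0]; w=ray(K,P,cn[:,0,:],.005)[:,:2]*1000
r=cv2.minAreaRect(w.astype(np.float32)); print(s[i],r)
T=R.from_euler("xyz",bot.get_obs()["tcp_rot"],degrees=True)
print("blade pts in tool mm",T.inv().apply(np.c_[cv2.boxPoints(r)/1000,np.full(4,.005)]-bot.get_obs()["ee_pos"])*1000)
E
```

```text
time: 16.37
ee_pos: [0.5056, 0.3812, 0.0202]
tcp_rot: [179.6, -0.2, 104.8]
wrist_force: [0.7, 0.0, 0.7]
opening: 0.028
time: 16.7
ee_pos: [0.5061, 0.3816, 0.0216]
tcp_rot: [179.5, -0.3, 104.9]
wrist_force: [-0.3, -0.7, -0.5]
opening: 0.0215
shift cm [ -0.02  -0.1  -17.85] turn [ 0.008 -0.005 -0.003] t 16.75 F [ 1.2  0.  -1.2] open 0.0217
[ 200    0  250  203 9164] ((489.0994567871094, 450.9057922363281), (118.11466979980469, 86.03482055664062), 79.1275863647461)
blade pts in tool mm [[ 36.7538 -63.1539  16.2085]
 [ -0.5919  14.3516  16.6441]
 [105.8133  65.6174  17.5512]
 [143.159  -11.888   17.1156]]
```

```bash
python3 -m pendant '[[[0,0,0,0.008,-0.005,0,50],[0,0,0,0,0,0,50],[0,0,0.5,0,0,0,50],[0,0,0.5,0,0,0,50],[0,0,0,0,0,0,50]]]' 60
python3 - <<'E'
from h import *
rows(.505,.381,.012,105)
E
```

```text
time: 17.17
ee_pos: [0.5064, 0.3818, 0.0109]
tcp_rot: [-180.0, 0.0, 104.9]
wrist_force: [-0.4, -0.2, -0.6]
opening: 0.0427
shift cm [-0.04 -0.15 -0.11] turn [-0.     0.001 -0.003] t 17.1667 F [-0.4 -0.2 -0.6] open 0.0427
```

```bash
python3 -m pendant '[[[0,0,0,0,0,0,0],[0,0,0,0,0,0,0],[0,0,0,0,0,0,0],[0,0,0,0,0,0,0]]]' 60
python3 -m pendant '[[[0,0,-1,0,0,0,0],[0,0,-3,0,0,0,0],[0,0,-4,0,0,0,0],[0,0,-4,0,0,0,0],[0,0,0,0,0,0,0]]]' 60
python3 - <<'E'
from h import *
im=bot.camera("wrist"); cv2.imwrite("pics/w8.png",im[:,:,::-1])
rows(.6515,-.116,.14,90)
E
```

```text
time: 17.5
ee_pos: [0.5061, 0.3816, 0.0106]
tcp_rot: [-180.0, 0.0, 104.9]
wrist_force: [0.5, -0.2, -1.9]
opening: 0.0226
time: 17.92
ee_pos: [0.5038, 0.38, 0.1339]
tcp_rot: [-179.5, 0.2, 104.9]
wrist_force: [1.3, 0.8, 0.6]
opening: 0.0227
shift cm [-51.71   1.6   -0.71] turn [-0.01   0.006  0.259] t 17.9667 F [-0.1  0.7 -1.8] open 0.0225
```

View pics/w8.png

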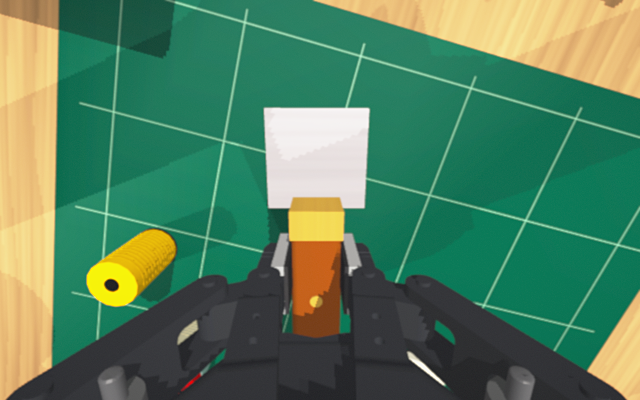

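```bash
python3 -m pendant '[[[-4,0,-0.2,-0.01,0.006,0.06,0],[-4,0.2,0,0,0,0.06,0],[-4,0.4,0,0,0,0.06,0],[-4,0.5,0,0,0,0.06,0],[-4,0.5,0,0,0,0.02,0]]]'
python3 - <<'E'
from h import *
c=bot.get_calibration('wrist')
print(ray(c['intrinsics'],c['T_tool_cam'],[[264,108],[369,107],[266,208],[366,209]],.0056)*1000)
rows(.6515,-.116,.14,90)
E
```

```text
time: 18.38
ee_pos: [0.5462, 0.1848, 0.1311]
tcp_rot: [-180.0, -0.2, 90.0]
wrist_force: [0.6, -0.0, -0.9]
opening: 0.0227
[[ 71.3213 -24.9523   5.6   ]
 [ 71.8814  25.2312   5.6   ]
 [ 21.0451 -26.198    5.6   ]
 [ 20.5924  26.2687   5.6   ]]
shift cm [-30.08  10.52  -0.99] turn [-0.    -0.003  0.   ] t 18.3833 F [ 0.6 -0.  -0.9] open 0.0227
```

```bash
python3 -m pendant '[[[-3.7,1.3,0,0,0,0,0],[-3.7,1.3,0,0,0,0,0],[-3.7,1.3,0,0,0,0,0],[-3.7,1.3,0,0,0,0,0],[-3.7,1.3,0,0,0,0,0]]]'
python3 -m pendant '[[[-3.7,1.3,0,0,0,0,0],[-3,1,0,0,0,0,0],[-1.5,0.5,0,0,0,0,0],[0,0,0,0,0,0,0]]]'
python3 - <<'E'
from h import *
rows(.6515,-.1175,.06,90)
im=bot.camera("wrist"); cv2.imwrite("pics/w9.png",im[:,:,::-1])
E
```

```text
time: 18.8
ee_pos: [0.6095, -0.0103, 0.1289]
tcp_rot: [-179.8, -0.2, 89.9]
wrist_force: [1.0, 0.8, -1.0]
opening: 0.0227
time: 19.13
ee_pos: [0.6377, -0.1045, 0.1253]
tcp_rot: [-179.7, -0.1, 89.5]
wrist_force: [1.2, 1.1, -1.2]
opening: 0.0227
shift cm [-1.3   1.43  6.52] turn [-0.006 -0.002 -0.008] t 19.1333 F [ 1.2  1.1 -1.2] open 0.0227
```

View pics/w9.png

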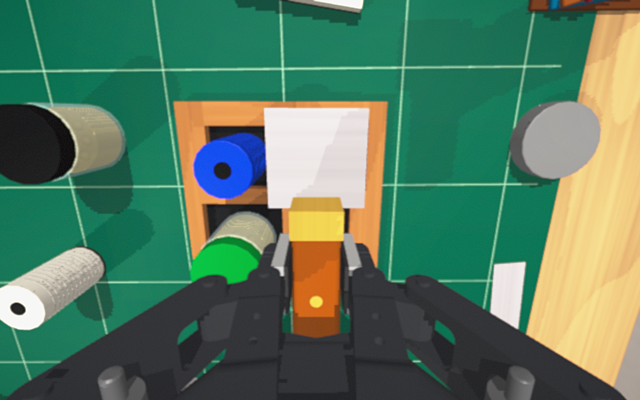

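```bash
python3 -c "
from h import *
K,P=campose('wrist');print(ray(K,P,[[174,102],[387,101],[384.5,130]],.014))"
python3 -m pendant '[[[-0.6,0.7,1,-0.006,-0.002,-0.008,0],[-0.6,0.6,1.5,0,0,0,0],[0,0,2,0,0,0,0],[0,0,1,0,0,0,0],[0,0,0,0,0,0,0]]]'
python3 - <<'E'
from h import *
K,P=campose("wrist"); rows(.6515,-.1175,.035,90)
E
```

```text
[[ 0.5213 -0.0251  0.014 ]
 [ 0.6949 -0.0254  0.014 ]
 [ 0.6942 -0.0484  0.014 ]]
time: 19.6
ee_pos: [0.6509, -0.1125, 0.0638]
tcp_rot: [-179.9, -0.1, 90.3]
wrist_force: [-0.8, -0.4, -1.0]
opening: 0.0225
shift cm [-0.5   0.06  2.88] turn [-0.001 -0.001  0.005] t 19.6 F [-0.8 -0.4 -1. ] open 0.0225
```

```bash
python3 -m pendant '[[[-0.3,0,0.9,0,0,0.005,0],[-0.1,0,0.9,0,0,0,0],[0,0,0.4,0,0,0,0],[0,0,0,0,0,0,0]]]'
python3 - <<'E'
from h import *
rows(.651,-.1165,.018,90)
im=bot.camera("wrist"); cv2.imwrite("pics/w10.png",im[:,:,::-1])
E
```

```text
time: 19.93
ee_pos: [0.6506, -0.1148, 0.039]
tcp_rot: [-179.9, -0.1, 90.2]
wrist_force: [-0.7, 1.1, -1.2]
opening: 0.0225
shift cm [-0.18  0.04  2.1 ] turn [-0.002 -0.002  0.003] t 19.9333 F [-0.7  1.1 -1.2] open 0.0225
```

View pics/w10.png

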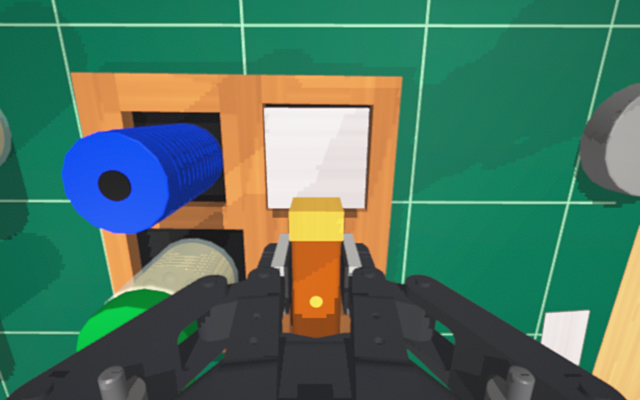

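```bash
python3 -m pendant '[[[-0.1,0,0.7,0,0,0.003,0],[0,0.05,0.7,0,0,0,0],[0,0,0.3,0,0,0,0],[0,0,0.1,0,0,0,0],[0,0,0,0,0,0,0]]]'
python3 - <<'E'
from h import *
rows(.651,-.1165,.018,90)
E
```

```text
time: 20.4
ee_pos: [0.6523, -0.1161, 0.0216]
tcp_rot: [179.9, -0.1, 90.0]
wrist_force: [-0.2, 0.1, -1.3]
opening: 0.0228
shift cm [-0.04 -0.13  0.36] turn [ 0.001 -0.001 -0.001] t 20.4 F [-0.2  0.1 -1.3] open 0.0228
```

```bash
python3 -m pendant '[[[0,-0.05,0.3,0,0,0,0],[0,0,0,0,0,0,0],[0,0,0,0,0,0,50],[0,0,0,0,0,0,50]]]'
python3 -m pendant '[[[0,0,0,0,0,0,50],[0,0,-2,0,0,0,50],[0,0,-3,0,0,0,50],[0,0,-4,0,0,0,50],[0,0,-4,0,0,0,100]]]'
python3 - <<'E'
from h import *
im=bot.camera("wrist"); cv2.imwrite("pics/w11.png",im[:,:,::-1])
rows(.366,.271,.2,90)
E
```

```text
time: 20.73
ee_pos: [0.6521, -0.1162, 0.019]
tcp_rot: [179.9, -0.0, 90.0]
wrist_force: [-0.5, -0.2, 1.2]
opening: 0.0421
time: 21.15
ee_pos: [0.6475, -0.1154, 0.1432]
tcp_rot: [-179.2, -0.2, 90.0]
wrist_force: [0.9, -0.1, 1.0]
opening: 0.0535
shift cm [ 38.68 -28.43  -4.57] turn [-0.003 -0.002 -0.001] t 21.2 F [-1.9 -0.1  7.4] open 0.0613
```

View pics/w11.png

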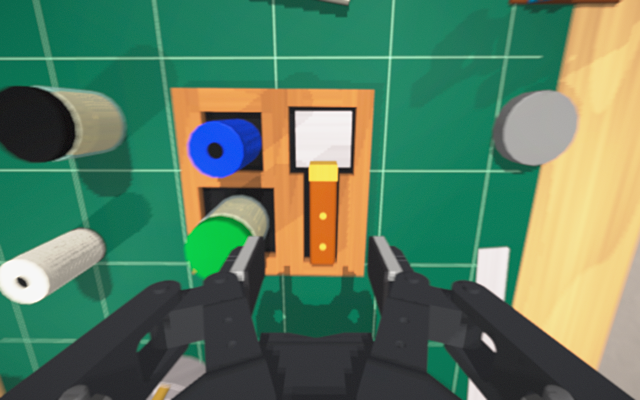

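```bash
python3 -m pendant '[[[3.2,-2.4,-1,0,0,0,100],[3.2,-2.4,-1,0,0,0,100],[3.2,-2.4,-1,0,0,0,100],[3.2,-2.4,-0.5,0,0,0,100],[3.2,-2.4,0,0,0,0,100]]]'
python3 -m pendant '[[[3.2,-2.4,0,0,0,0,100],[3.2,-2.4,0,0,0,0,100],[3.2,-2.4,0,0,0,0,100],[3.2,-2.4,0,0,0,0,100],[3,-2.2,0,0,0,0,100]]]'
python3 - <<'E'
from h import *
rows(.366,.271,.2,90)
E
```

```text
time: 21.62
ee_pos: [0.533, 0.0417, 0.1919]
tcp_rot: [179.6, -0.0, 89.4]
wrist_force: [0.9, 0.6, 0.8]
opening: 0.0852
time: 22.03
ee_pos: [0.4104, 0.207, 0.1944]
tcp_rot: [179.1, -0.2, 89.3]
wrist_force: [1.5, 0.5, -0.8]
opening: 0.0852
shift cm [ 6.35 -4.51 -0.61] turn [ 0.015 -0.003 -0.012] t 22.0333 F [ 1.5  0.5 -0.8] open 0.0852
```

```bash
python3 -m pendant '[[[2.8,-2,0,0.015,-0.003,-0.012,100],[2,-1.6,0,0,0,0,100],[0.8,-0.7,0,0,0,0,100],[0,0,0,0,0,0,100]]]'
python3 - <<'E'
from h import *
look(.366,.271,.022,lo=(22,130,130),hi=(35,255,255),r=.03)
E
```

```text
time: 22.37
ee_pos: [0.3613, 0.2704, 0.1966]
tcp_rot: [179.8, -0.3, 90.4]
wrist_force: [-0.1, 0.3, -1.0]
opening: 0.0853
blob px [316.9 179.6] [ 295  157   44   46 1510] world centroid [0.3627 0.2801 0.07  ] circle 0.3639 0.2798 r mm 22.6 expected px [320.4 189.1]
shift cm [ 0.93  0.15 17.47] turn [ 0.004 -0.004  0.007] t 22.4167 F [-0.1 -0.2  0.4] open 0.0856
```

```bash
python3 -m pendant '[[[0.5,0.1,2.5,0.004,-0.004,0.007,100],[0,0,2.5,0,0,0,100],[0,0,2,0,0,0,100],[0,0,0,0,0,0,100]]]'
python3 - <<'E'
from h import *
look(.364,.275,.022,lo=(0,0,0),hi=(180,255,70),r=.014)
E
```

```text
time: 22.75
ee_pos: [0.3661, 0.2741, 0.1269]
tcp_rot: [179.7, -0.2, 89.9]
wrist_force: [0.5, 0.4, 0.0]
opening: 0.0852
blob px [310.5 209.5] [304 203  14  14 153] world centroid [0.3626 0.2775 0.07  ] circle 0.3627 0.2775 r mm 5.0 expected px [312.5 212.8]
shift cm [ 0.28 -0.46 10.68] turn [ 0.007 -0.004 -0.001] t 22.8 F [-0.5  0.1 -0.5] open 0.0854
```

```bash
python3 -m pendant '[[[0.15,-0.4,2,0.007,-0.004,0,100],[0.1,-0.1,2.5,0,0,0,100],[0,0,2.5,0,0,0,100],[0,0,2,0,0,0,100],[0,0,0.5,0,0,0,100]]]'
python3 - <<'E'
from h import *
look(.3627,.2775,.022,lo=(0,0,0),hi=(180,255,70),r=.014)
E
```

```text
time: 23.22
ee_pos: [0.3682, 0.277, 0.0403]
tcp_rot: [179.4, -0.4, 89.6]
wrist_force: [-0.4, -0.8, -0.4]
opening: 0.0854
blob px [303.7 279.1] [292 268  25  23 461] world centroid [0.3626 0.2774 0.07  ] circle 0.3626 0.2773 r mm 5.6 expected px [303.9 278.8]
shift cm [ 0.   -0.59  1.88] turn [ 0.01  -0.007 -0.007] t 23.2667 F [ 0.3 -0.2 -0.1] open 0.0853
```

```bash
python3 -m pendant '[[[0,-0.5,0.8,0.01,-0.007,-0.007,100],[0,-0.1,0.8,0,0,0,100],[0,0,0.1,0,0,0,100],[0,0,0,0,0,0,0],[0,0,0,0,0,0,0]]]' 40
python3 -m pendant '[[[0,0,0,0,0,0,0],[0,0,0,0,0,0,0],[0,0,0,0,0,0,0],[0,0,0,0,0,0,0]]]' 40
python3 - <<'E'
from h import *
look(.3627,.2775,.022,lo=(0,0,0),hi=(180,255,70),r=.014)
E
```

```text
time: 23.68
ee_pos: [0.365, 0.2783, 0.0284]
tcp_rot: [179.8, -0.2, 90.0]
wrist_force: [0.2, -0.6, 0.4]
opening: 0.0639
time: 24.02
ee_pos: [0.3657, 0.279, 0.0302]
tcp_rot: [179.6, -0.3, 90.0]
wrist_force: [-0.1, -0.2, -1.2]
opening: 0.0396
blob px [316.  297.8] [303 286  27  25 542] world centroid [0.3654 0.2771 0.07  ] circle 0.3654 0.2771 r mm 5.7 expected px [309.1 297. ]
shift cm [-0.19 -0.03  0.81] turn [ 0.006 -0.005 -0.   ] t 24.0667 F [ 0.4 -0.1 -1.6] open 0.039
```

```bash
python3 -m pendant '[[[0,0,-2,0.006,-0.005,0,0],[0,0,-4,0,0,0,0],[0,0,-4,0,0,0,0],[-0.5,1.5,-3,0,0,0,0],[-1.2,3.5,0,0,0,0,0]]]'
python3 -m pendant '[[[-1.2,3.5,0,0,0,0,0],[-1.2,3.5,0,0,0,0,0],[-1.2,3.5,0,0,0,0,0],[-1.2,3.5,0,0,0,0,0],[-1.2,3.5,0,0,0,0,0]]]'
python3 - <<'E'
from h import *
rows(.647,.180,.17)
E
```

```text
time: 24.48
ee_pos: [0.4108, 0.2612, 0.1627]
tcp_rot: [-179.6, 0.2, 90.3]
wrist_force: [1.0, 1.7, -0.6]
opening: 0.0389
time: 24.9
ee_pos: [0.5941, 0.2003, 0.1664]
tcp_rot: [180.0, 0.0, 90.5]
wrist_force: [-0.7, 1.3, -0.2]
opening: 0.0389
shift cm [-2.08  5.28 -0.36] turn [0.    0.001 0.009] t 24.9 F [-0.7  1.3 -0.2] open 0.0389
```

```bash
python3 -m pendant '[[[-1,2.5,0,0,0,0.009,0],[-0.8,1.8,1,0,0,0,0],[-0.2,0.5,2,0,0,0,0],[0,0,2,0,0,0,0],[0,0,0,0,0,0,0]]]'
python3 - <<'E'
from h import *
rows(.647,.180,.034)
im=bot.camera("wrist"); cv2.imwrite("pics/w12.png",im[:,:,::-1])
E
```

```text
time: 25.32
ee_pos: [0.6518, 0.1744, 0.1108]
tcp_rot: [-180.0, 0.1, 89.6]
wrist_force: [0.0, 0.7, -2.0]
opening: 0.0392
shift cm [ 0.57 -0.49  7.68] turn [-0.     0.002 -0.007] t 25.3167 F [ 0.   0.7 -2. ] open 0.0392
```

View pics/w12.png

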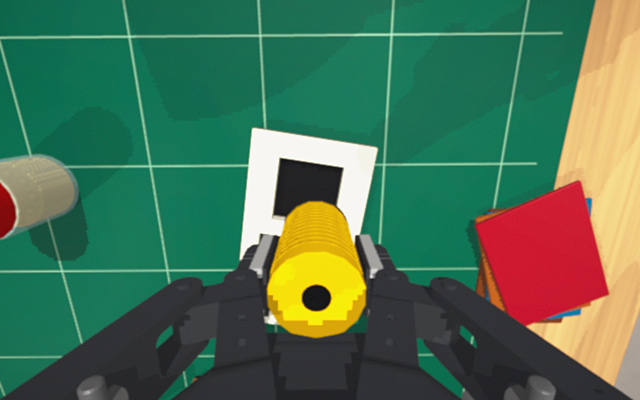

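```bash
python3 - <<'E'
from h import *
K,P=campose("wrist"); w=ray(K,P,[[279,158],[343,168],[272,217],[252,128],[378,147]],.014)[:,:2]; print(w)
d=w[1]-w[0]; print(np.linalg.norm(d),np.degrees(np.arctan2(d[1],d[0])))
d=w[4]-w[3]; L=np.linalg.norm(d); a=np.arctan2(d[1],d[0]); print(L,np.degrees(a)); n=np.array([np.sin(a),-np.cos(a)])
print("spool pocket from rim",w[:2].mean(0)+n*.027," from outer",w[3:].mean(0)+n*.046,"jar",w[3:].mean(0)+n*.123)
E
```

```text
[[0.6223 0.2079]
 [0.6746 0.1994]
 [0.6143 0.157 ]
 [0.6019 0.2319]
 [0.7024 0.2164]]
0.0529414142747713 -9.256974504443164
0.10173648293695392 -8.737449843495527
spool pocket from rim [0.6443 0.177 ]  from outer [0.6452 0.1787] jar [0.6335 0.1026]
```

Pocket at ≈(0.645, 0.178), jar pocket (0.634, 0.102). Lower.

```bash
python3 -m pendant '[[[0.4,-0.5,1.5,0,0,-0.007,0],[0.1,-0.1,1.5,0,0,0,0],[0,0,1.5,0,0,0,0],[0,0,0.7,0,0,0,0],[0,0,0,0,0,0,0]]]'
python3 - <<'E'
from h import *
rows(.645,.180,.034)
E
```

```text
time: 25.78
ee_pos: [0.6466, 0.1813, 0.0662]
tcp_rot: [179.6, 0.0, 90.1]
wrist_force: [0.1, -0.2, -0.4]
opening: 0.0389
shift cm [-0.13 -0.18  3.22] turn [0.007 0.    0.002] t 25.7833 F [ 0.1 -0.2 -0.4] open 0.0389
```

```bash
python3 -m pendant '[[[-0.1,-0.1,1.2,0.007,0,0,0],[0,-0.1,1.1,0,0,0,0],[0,0,0.6,0,0,0,0],[0,0,0.1,0,0,0,0],[0,0,0,0,0,0,0]]]'
python3 - <<'E'
from h import *
rows(.645,.180,.035)
E
```

```text
time: 26.2
ee_pos: [0.6456, 0.1811, 0.0377]
tcp_rot: [179.8, -0.1, 90.2]
wrist_force: [-0.5, -0.5, -0.9]
opening: 0.0392
shift cm [-0.11 -0.06  0.27] turn [ 0.004 -0.001  0.003] t 26.2 F [-0.5 -0.5 -0.9] open 0.0392
```

Lower the rest, release, rise, then toward the black jar (0.443, -0.057).

```bash
python3 -m pendant '[[[-0.1,0,0.3,0.004,0,0,0],[0,0,0,0,0,0,0],[0,0,0,0,0,0,100],[0,0,0,0,0,0,100],[0,0,0,0,0,0,100]]]'
python3 -m pendant '[[[0,0,0,0,0,0,100],[0,0,-3,0,0,0,100],[0,0,-4,0,0,0,100],[0,0,-4,0,0,0,100],[0,0,-4,0,0,0,100]]]'
python3 - <<'E'
from h import *
look(.645,.178,.2,lo=(0,0,0),hi=(180,255,70),r=.014,ztop=.074,name="pics/w13.png")
rows(.443,-.057,.19)
E
```

```text
time: 26.62
ee_pos: [0.6465, 0.1801, 0.0359]
tcp_rot: [179.9, -0.1, 90.1]
wrist_force: [-0.1, 0.2, 0.0]
opening: 0.0737
time: 27.03
ee_pos: [0.6421, 0.1786, 0.1802]
tcp_rot: [-179.1, 0.2, 90.1]
wrist_force: [0.3, -0.1, -0.6]
opening: 0.0855
blob px [322.  195.3] [317 191  11  10  87] world centroid [0.6459 0.1781 0.074 ] circle 0.6459 0.1781 r mm 4.6 expected px [321.  195.4]
shift cm [-0.1   0.18 -0.98] turn [-0.004 -0.     0.002] t 27.0833 F [-2.  -0.6  7. ] open 0.0856
shift cm [-23.57 -20.16   0.1 ] turn [-0.004 -0.     0.002] t 27.0833 F [-2.  -0.6  7. ] open 0.0856
```

```bash
python3 -m pendant '[[[-3,-2.5,0,0,0,0,100],[-3,-2.5,0,0,0,0,100],[-3,-2.5,0,0,0,0,100],[-3,-2.5,0,0,0,0,100],[-3,-2.5,0,0,0,0,100]]]'
python3 -m pendant '[[[-3,-2.5,0,0,0,0,100],[-3,-2.5,0,0,0,0,100],[-1.5,-1.5,0,0,0,0,100],[-0.5,-0.5,0,0,0,0,100],[0,0,0,0,0,0,100]]]'
python3 - <<'E'
from h import *
look(.443,-.057,.022,lo=(0,0,0),hi=(180,255,50),r=.04)
E
```

```text
time: 27.5
ee_pos: [0.5215, 0.0299, 0.1921]
tcp_rot: [179.8, -0.1, 90.6]
wrist_force: [1.2, -0.5, 0.9]
opening: 0.0853
time: 27.92
ee_pos: [0.445, -0.0578, 0.194]
tcp_rot: [179.4, -0.0, 90.3]
wrist_force: [0.5, 0.2, -0.8]
opening: 0.0853
blob px [309.9 185.4] [ 282  158   57   56 2453] world centroid [ 0.4408 -0.0535  0.07  ] circle 0.4411 -0.0541 r mm 26.8 expected px [312.3 189.1]
shift cm [ 0.3  -0.63 17.21] turn [ 0.011 -0.001  0.006] t 27.9667 F [0.5 0.7 0.9] open 0.0854
```

```bash
python3 -m pendant '[[[0.2,-0.5,2.5,0.011,0,0.006,100],[0,-0.1,2.5,0,0,0,100],[0,0,2.5,0,0,0,100],[0,0,1,0,0,0,100],[0,0,0,0,0,0,100]]]'
python3 - <<'E'
from h import *
look(.441,-.054,.022,lo=(0,0,0),hi=(180,255,50),r=.035)
rows(.441,-.054,.022)
E
```

```text
time: 28.38
ee_pos: [0.4453, -0.0514, 0.1077]
tcp_rot: [179.7, -0.1, 90.2]
wrist_force: [0.8, 0.8, -0.5]
opening: 0.085
blob px [308.6 225.1] [ 269  186   80   79 4962] world centroid [ 0.4408 -0.0525  0.07  ] circle 0.4409 -0.0534 r mm 27.6 expected px [308.9 227.3]
shift cm [-0.21 -0.51  8.65] turn [ 0.005 -0.001  0.004] t 28.4333 F [-0.1  0.1 -0.3] open 0.0851
shift cm [-0.27 -0.49  8.65] turn [ 0.005 -0.001  0.004] t 28.4333 F [-0.1  0.1 -0.3] open 0.0851
```

```bash
python3 -m pendant '[[[-0.2,-0.5,2,0.005,0,0.004,100],[-0.1,-0.2,2.5,0,0,0,100],[0,0,2.2,0,0,0,100],[0,0,1.2,0,0,0,100],[0,0,0,0,0,0,100]]]'
python3 - <<'E'
from h import *
rows(.441,-.0535,.022)
E
```

```text
time: 28.85
ee_pos: [0.4451, -0.0527, 0.0345]
tcp_rot: [179.4, -0.0, 90.2]
wrist_force: [-0.7, 0.4, 0.4]
opening: 0.0852
shift cm [-0.08 -0.42  1.25] turn [ 0.01  -0.001  0.003] t 28.85 F [-0.7  0.4  0.4] open 0.0852
```

```bash
python3 -m pendant '[[[0,-0.4,0.7,0.01,0,0.003,100],[0,-0.1,0.5,0,0,0,100],[0,0,0,0,0,0,0],[0,0,0,0,0,0,0],[0,0,0,0,0,0,0]]]' 40
python3 -m pendant '[[[0,0,0,0,0,0,0],[0,0,0,0,0,0,0],[0,0,0,0,0,0,0],[0,0,0,0,0,0,0]]]' 40
python3 -c "
from h import *
rows(.441,-.0535,.022)"
```

```text
time: 29.27
ee_pos: [0.4433, -0.0523, 0.0271]
tcp_rot: [179.7, 0.0, 90.0]
wrist_force: [-0.9, -0.0, -0.9]
opening: 0.0547
time: 29.6
ee_pos: [0.4441, -0.0524, 0.0284]
tcp_rot: [179.6, 0.0, 90.0]
wrist_force: [-0.3, -0.5, -1.6]
opening: 0.0549
shift cm [-0.1  -0.31  0.64] turn [0.006 0.    0.001] t 29.6 F [-0.3 -0.5 -1.6] open 0.0549
```

```bash
python3 -m pendant '[[[0,0,-2,0.006,0,0,0],[0,0,-4,0,0,0,0],[0,0,-4,0,0,0,0],[1,1.2,-3,0,0,0,0],[2.5,3,0,0,0,0,0]]]'
python3 -m pendant '[[[2.5,3,0,0,0,0,0],[2.5,3,0,0,0,0,0],[2.5,3,0,0,0,0,0],[2,2.5,0,0,0,0,0],[0,0,0,0,0,0,0]]]'
python3 -c "
from h import *
rows(.634,.1035,.10)"
```

```text
time: 30.02
ee_pos: [0.481, -0.0191, 0.1614]
tcp_rot: [-179.6, 0.0, 89.8]
wrist_force: [2.2, -1.2, -0.3]
opening: 0.0548
time: 30.43
ee_pos: [0.6057, 0.0828, 0.1629]
tcp_rot: [180.0, -0.1, 89.7]
wrist_force: [1.3, -0.3, -1.9]
opening: 0.055
shift cm [2.07 2.82 6.29] turn [ 0.    -0.001 -0.005] t 30.4333 F [ 1.3 -0.3 -1.9] open 0.055
```

```bash
python3 -m pendant '[[[1,1.4,0,0,0,-0.005,0],[0.8,1,2,0,0,0,0],[0.2,0.2,2,0,0,0,0],[0,0,2,0,0,0,0],[0,0,0,0,0,0,0]]]'
python3 -c "
from h import *
rows(.634,.1035,.0325)"
```

```text
time: 30.85
ee_pos: [0.6342, 0.1059, 0.0987]
tcp_rot: [-179.9, -0.0, 90.2]
wrist_force: [-0.3, 0.6, -1.9]
opening: 0.0554
shift cm [-0.24 -0.01  6.62] turn [-0.002 -0.001  0.004] t 30.85 F [-0.3  0.6 -1.9] open 0.0554
```

```bash
python3 -m pendant '[[[-0.2,0,1.5,-0.002,0,0.004,0],[-0.1,0,1.8,0,0,0,0],[0,0,1.5,0,0,0,0],[0,0,0.7,0,0,0,0],[0,0,0,0,0,0,0]]]'
python3 -c "
from h import *
rows(.634,.1035,.0325)"
```

```text
time: 31.27
ee_pos: [0.6338, 0.1019, 0.0448]
tcp_rot: [180.0, -0.0, 89.9]
wrist_force: [0.6, 0.5, -2.2]
opening: 0.0549
shift cm [0.16 0.02 1.23] turn [ 0.    -0.    -0.001] t 31.2667 F [ 0.6  0.5 -2.2] open 0.0549
```

```bash
python3 -m pendant '[[[0.1,0,0.7,0,0,0,0],[0,0,0.5,0,0,0,0],[0,0,0.1,0,0,0,0],[0,0,0,0,0,0,0]]]'
python3 -c "
from h import *
rows(.634,.1035,.0325)"
```

```text
time: 31.6
ee_pos: [0.635, 0.1029, 0.0345]
tcp_rot: [179.8, -0.1, 89.9]
wrist_force: [-0.2, -0.5, -1.5]
opening: 0.0547
shift cm [ 0.06 -0.1   0.2 ] turn [ 0.004 -0.001 -0.002] t 31.6 F [-0.2 -0.5 -1.5] open 0.0547
```

Lower the last 2 mm, release, rise, back away, and take final pictures.

```bash
python3 -m pendant '[[[0,-0.1,0.25,0.004,0,0,0],[0,0,0,0,0,0,0],[0,0,0,0,0,0,100],[0,0,0,0,0,0,100],[0,0,0,0,0,0,100]]]'
python3 -m pendant '[[[0,0,0,0,0,0,100],[0,0,-3,0,0,0,100],[0,0,-4,0,0,0,100],[0,0,-4,0,0,0,100],[0,0,-4,0,0,0,100]]]'
python3 -m pendant '[[[0,0,-3,0,0,0,100],[0,-4,0,0,0,0,100],[0,-4,0,0,0,0,100],[0,-4,0,0,0,0,100],[0,-4,0,0,0,0,100]]]'
python3 -m pendant '[[[0,-4,0,0,0,0,100],[0,-4,0,0,0,0,100],[0,0,0,0,0,0,100]]]'
python3 - <<'E'
from h import *
t=bot.camera("top")[105:265,170:450,::-1]; s=bot.camera("scene")[130:300,190:500,::-1]
t=cv2.resize(t,(784,448),interpolation=2); cv2.imwrite("pics/ft.png",t); cv2.imwrite("pics/fs.png",cv2.resize(s,None,fx=2.5,fy=2.5,interpolation=2))
rows(.4,0,.2)
E
```

```text
time: 32.02
ee_pos: [0.6351, 0.1031, 0.0342]
tcp_rot: [179.8, -0.1, 89.9]
wrist_force: [0.8, 1.0, 0.4]
opening: 0.085
time: 32.43
ee_pos: [0.6303, 0.1022, 0.1785]
tcp_rot: [-179.2, 0.1, 89.9]
wrist_force: [1.4, 0.1, 0.4]
opening: 0.0854
time: 32.85
ee_pos: [0.4807, 0.1039, 0.2198]
tcp_rot: [179.7, -0.1, 89.8]
wrist_force: [0.2, -0.4, 1.8]
opening: 0.0854
time: 33.1
ee_pos: [0.3921, 0.1036, 0.2206]
tcp_rot: [179.6, -0.2, 89.8]
wrist_force: [0.2, 0.4, 1.6]
opening: 0.0853
shift cm [-10.41   0.35   2.01] turn [ 0.01  -0.003 -0.003] t 33.2 F [-0.   0.7  0.2] open 0.0852
```

View pics/fs.png

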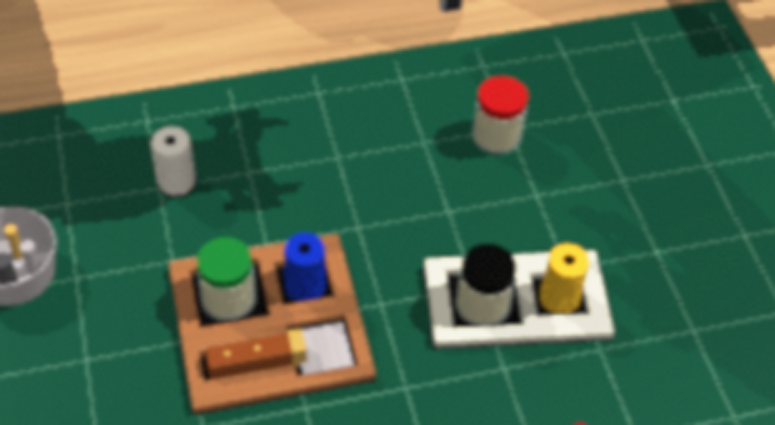

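View pics/ft.png

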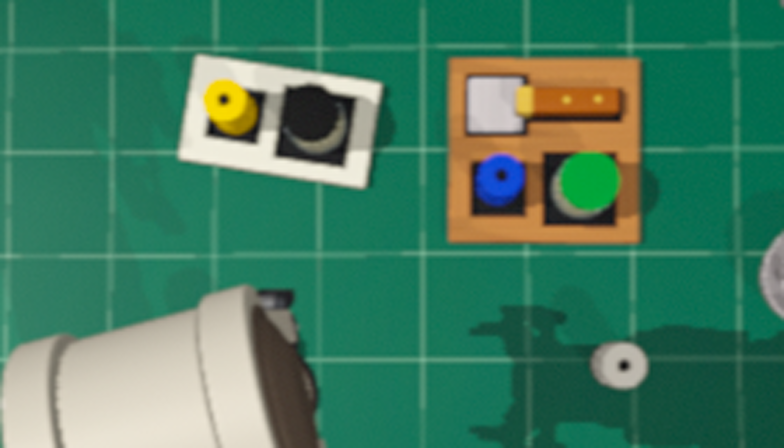

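All five items sit in their pockets, with the jars and spools upright and the scraper flat. The white spool and the red jar are where they started.

```bash
python3 -c "
from workcell import bot
print(bot.job_done())"
```

```text
the job is handed in; nothing more can be done
None
```

Both kits are made up and handed in at about 33 s, in the order you listed them. The brown tray holds the blue spool, the green-lidded jar and the scraper. The white tray holds the yellow spool and the black-lidded jar.

**Final check:** the last top and scene pictures, taken with the arm clear, show all five items inside their pockets. The spools and jars are upright and the scraper lies flat in its T-shaped cut-out. Both pictures show the white spool still standing. The red jar shows upright in the scene picture, but the arm hid it in the top one. I judged both to be in their original places by eye rather than by measuring.

**What needed correcting:**
- **Blue spool:** my first grasp was about 1 cm off-centre and shifted the spool a few millimetres, still upright. I released it, re-centred and took it again.
- **Scraper:** my first grip was too high on the handle, so I gripped it again lower down.
- **Yellow spool:** the top camera and the wrist camera disagreed by about 7 mm on its position. I went by the closer wrist view, and the grasp was good.

The wrist force readings I saw never passed about 8 N.

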